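# Lids back on the pin and clip pots

## Robot

A 7-joint arm with a two-finger parallel gripper is mounted at the origin on a cart in front of the work surface, level with it; the furniture and walls round the work are solid. World frame = base frame: x ahead of the robot, y to its left, z up, the work surface at z = 0. Lengths are in mm, angles in rad, forces in N, time in s.
With the tool pointing down it reaches from about 400 to 875 mm from the base axis. Payload 4.4 kg.
Tool frame: the origin (TCP) lies midway between the tips of the shut fingers; the grasp point (between the pads) lies 19 mm behind it; z points along the fingers, y is the line along which they close (so a half turn about z gives the same grasp; the last joint's range is limited). The gripper opens to 85 mm and grips with 20 to 120 N. Pads are 22 mm wide; open, the fingers measure 114 mm over their backs; the gripper's body (76 mm by 85 mm) begins 54 mm behind the grasp point. The pads swing forward as they close: fully open they stand 13 mm farther back than shut.
Start: joints at [1.068, 0.628, 0.038, 1.517, -0.027, 0.996, -0.02], TCP at [275.006, -588.973, 231.313] pointing down, gripper open.
Joint ranges: [-3.06, 3.06], [-0.37, 2.12], [-1.25, 1.32], [0.18, 2.47], [-1.1, 4.24], [0.23, 1.98], [-2.94, 2.94]. Speed limits (rad/s): [2.57, 2.57, 3.14, 3.14, 3.14, 3.14, 3.14].

## Interface

Orientations are given as [roll, pitch, yaw] about the fixed x, y, z axes, in that order (R = Rz(yaw) Ry(pitch) Rx(roll)).
In Python, from cell import read_state, get_image, finish_job gives the robot as it stands.
- The arm moves only by the tool send_rows, never from a script. Its argument "series" is a list of rows, each an object of numbers: "ax", "ay", "az": the turn, a rotation vector about the tool's x, y, z in rad; "dx", "dy", "dz": the shift along the tool's x, y, z in cm; "hand": the closure, from 0 (fully open) to 1 (shut). In form: [{"ax": .., "ay": .., "az": .., "dx": .., "dy": .., "dz": .., "hand": ..}, ...]. A call has 1 to 10 rows; each row is the pose to reach, as a shift and turn from the pose commanded when the call began, along the tool's axes at that moment; what a row does not reach only later rows make up. A row lasts 1/10 s, in which the tool goes at most 50 mm and 8.59 degrees, less where a joint would pass 70% of its speed; a pose out of reach is approached as far as the arm can. A call with a gripper value outside its range is refused whole. The fingers move at their own pace and stop on an object; the grip force is fixed at half the most. Time passes only in rows, so rows that repeat a pose let the fingers close. It gives the time, the measured TCP pose, the force, the opening and the grip force at its end, in the units of the state.
- read_state(): the state, without advancing time (a new reading comes with each control period).
- get_image(name): name is "scene" or "top" or "wrist"; returns a dict with "pixels" (400x640x3 uint8, red, green, blue), "mtx" (3x3 intrinsics, pixels), "R" (3x3) and "t" (3): a world point X has camera coordinates R X + t. Camera axes: x right, y down, z forward; pixel columns grow to the right and rows downward; lengths in mm; the calibration is good to about 2 mm. The wrist camera is an equidistant fisheye: a pixel r from the principal point sees the ray r / f radians off the axis. A picture is of the moment at which its call begins. There is no depth.
- finish_job(): hands the job in; it is judged then, once.
The state is a dict: "clock": time; "qpos": joint angles; "qd": joint speeds; "tau": joint torques, N m; "eef_pos": TCP position; "tool_rot": TCP orientation; "force": force on the tool from outside, world axes, zero at the start; "torque": the same for the moment, N m; "width": finger opening in mm; "gripper_force": force on a finger pad.
Only numpy, scipy, OpenCV 4.12 (cv2) and the standard library are available. Lean on these libraries where they do the work, as an engineer would, in place of code of your own. Each camera call takes 0.05 s, during which the arm holds its last target. There are 200 camera calls.

## Task

Close the two open stationery pots on the counter: put the red lid on the red pot and the blue lid on the blue pot, each sitting fully down and level in the mouth. Leave both pots standing upright about where they are and do not tip them, or the pins and clips spill.

Things in the scene. Friction and masses are not known exactly. Their poses are not given: they have to be found in the camera images.
- red_pot: open round red plastic pot with push pins in it, standing upright, 80 mm in diameter (82 mm over the bead at the rim), 60 mm high, wall 4 mm, mouth 72 mm wide, weighs about 0.35 kg and is loose. Origin: centre of its underside, so the rim is at +60 mm along z; z points up, yaw means nothing.
- blue_pot: open round blue plastic pot with paper clips in it, standing upright, 80 mm in diameter (82 mm over the bead at the rim), 60 mm high, wall 4 mm, mouth 72 mm wide, weighs about 0.35 kg and is loose. Origin: centre of its underside, so the rim is at +60 mm along z; z points up, yaw means nothing.
- red_lid: round red plastic lid with black knob, lying right way up, loose, 60 g. Origin: centre of the plug's underside; z up, yaw free. Upwards from there: tapered plug, 12 mm high (52 mm wide below, 67 above); disc 84 mm wide, 12 to 17 mm; cylindrical knob to grip, 24 mm wide, 17 to 43 mm. Seated: plug in the mouth, disc on the rim, origin 48 mm above the pot's.
- blue_lid: round blue plastic lid with black knob, lying right way up, loose, 60 g. Origin: centre of the plug's underside; z up, yaw free. Upwards from there: tapered plug, 12 mm high (52 mm wide below, 67 above); disc 84 mm wide, 12 to 17 mm; cylindrical knob to grip, 24 mm wide, 17 to 43 mm. Seated: plug in the mouth, disc on the rim, origin 48 mm above the pot's.

How it is judged:
By the outcome, as a careful person would: the job done as asked, in the order asked, and still so for the second after the job is handed in, with the robot touching nothing.
It also fails if it takes over 51 s, if anything falls off the work surface, if the arm or the gripper's body presses on something with over 40 N, if the wrist force passes 120 N, or if a joint passes its speed limit or range.

## Working session

There is one attempt and no reset: what is moved stays moved. The work goes in short steps, Python scripts to look and compute and a tool call to move; the robot and the scene stay as the last step left them, time stands still between calls to the robot, and variables do not carry over. Pictures are saved under pics/ and viewed, at most 10 in all, crops included, and the job is handed in when it is done.

Besides the shell and the picture viewer there is one more tool, called after "Request:" as name([rows], argument=value, ...), one row to a line, values as JSON. send_rows: Moves the arm, as the interface text tells. Its arguments: {"type":"object","properties":{"series":{"type":"array","items":{"type":"object","properties":{"ax":{"type":"number"},"ay":{"type":"number"},"az":{"type":"number"},"dx":{"type":"number"},"dy":{"type":"number"},"dz":{"type":"number"},"hand":{"type":"number"}}}}},"required":["series"]}

```bash
mkdir -p pics; cat > h.py <<'E'
import cv2,numpy as np
from cell import read_state,get_image,finish_job
def save(im,n): cv2.imwrite('pics/'+n,cv2.cvtColor(im['pixels'],cv2.COLOR_RGB2BGR))
def ray(im,u,v,z):
    K,R,t=[np.array(im[k],float) for k in('mtx','R','t')]
    d=R.T@np.linalg.solve(K,[u,v,1]); c=-R.T@t
    return c+d*(z-c[2])/d[2]
E
python3 - <<'E'
from h import *
for n in('scene','top'):
    im=get_image(n);save(im,n+'0.png');print(n,np.array(im['mtx']).round(1).tolist(),(-np.array(im['R']).T@np.array(im['t'])).round())
    np.savez(n+'0.npz',**im)
s=read_state();print(s)
E
```

```text
scene [[398.5, 0.0, 317.1], [0.0, 398.5, 198.7], [0.0, 0.0, 1.0]] [ 89. 594. 484.]
top [[445.9, 0.0, 311.4], [0.0, 445.9, 200.5], [0.0, 0.0, 1.0]] [ 426.   19. 1010.]
{'clock': 0.1, 'qpos': array([ 1.06819505,  0.62924591,  0.03842584,  1.518225  , -0.02703494,
        0.99625776, -0.02000332]), 'qd': array([ 0.00215877, -0.00298527, -0.00061509, -0.00277276, -0.00072653,
       -0.00072033, -0.00054326]), 'tau': array([ 4.35157417e-03, -5.64533758e+01,  1.23143032e+00, -1.93974245e+01,
        1.14532054e-02,  5.38291672e-03,  4.18191621e-05]), 'eef_pos': array([ 274.80596461, -588.47620603,  230.49941716]), 'tool_rot': array([-3.13997324e+00, -2.59608192e-05,  4.36795202e-01]), 'force': array([-1.04217789,  0.23262391, -0.02004597]), 'torque': array([ 0.01216651, -0.01182925, -0.03615305]), 'gripper_force': 0.0, 'width': 85.55095979960817}
```

View pics/top0.png

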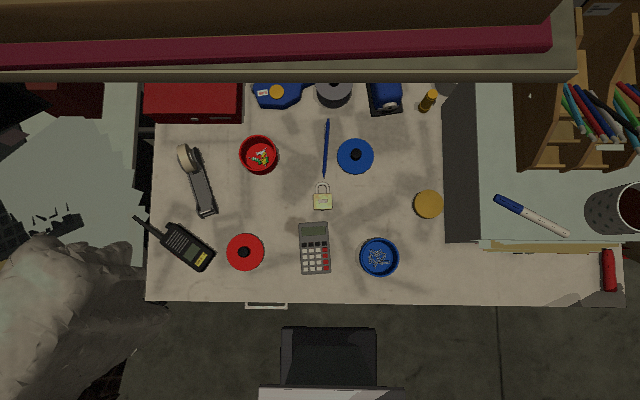

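View pics/scene0.png

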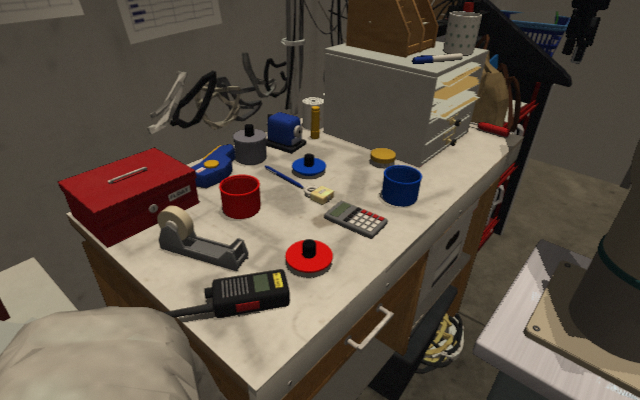

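The top view shows the red pot at (259,155), blue lid (355,156), red lid (245,252) and blue pot (379,257). A shelf overhangs the rear, and there is a drawer unit at the right. Next I'll measure them by colour.

```bash
python3 - <<'E'
from h import *
T=dict(np.load('top0.npz'));S=dict(np.load('scene0.npz'))
print(T['R'].round(2).tolist())
hsv=cv2.cvtColor(T['pixels'],cv2.COLOR_RGB2HSV)
red=(((hsv[...,0]<8)|(hsv[...,0]>172))&(hsv[...,1]>150)&(hsv[...,2]>60)).astype(np.uint8)
blue=((abs(hsv[...,0].astype(int)-108)<12)&(hsv[...,1]>130)&(hsv[...,2]>50)).astype(np.uint8)
for n,m,c,z in(('redpot',red,(259,155),60),('redlid',red,(245,252),17),('bluelid',blue,(355,156),17),('bluepot',blue,(379,257),60)):
    w=np.zeros_like(m);cv2.circle(w,c,27,1,-1)
    cs,_=cv2.findContours(m*w,cv2.RETR_EXTERNAL,cv2.CHAIN_APPROX_NONE)
    k=cv2.convexHull(max(cs,key=cv2.contourArea));(u,v),r=cv2.minEnclosingCircle(k)
    P=np.array([ray(T,*p[0],z) for p in k]);(x,y),rr=cv2.minEnclosingCircle(P[:,:2].astype(np.float32))
    print(n,u,v,r,'xy',x,y,'r',rr)
# knob tops
for n,c in(('redlid',(245,252)),('bluelid',(355,156))):
    m=(hsv[...,2]<45).astype(np.uint8);w=np.zeros_like(m);cv2.circle(w,c,10,1,-1)
    M=cv2.moments(m*w);print(n,'knob',ray(T,M['m10']/M['m00'],M['m01']/M['m00'],38))
# heights: drawer unit corners across two views
def tri(a,b):
    Ps=[i['mtx']@np.c_[i['R'],i['t']] for i in(T,S)]
    X=cv2.triangulatePoints(*Ps,np.array(a,float).reshape(2,1),np.array(b,float).reshape(2,1));return (X[:3]/X[3]).ravel().round()
print('drawer front-left top',tri((480,241),(432,93)),'rear-left',tri((476,84),(326,46)))
print('toolbox front-left',tri((144,124),(75,215)))
for p in [(152,300),(620,305),(240,124),(480,241),(145,124),(445,240)]: print(p,ray(T,*p,0).round())
E
```

```text
[[0.01, -1.0, -0.03], [-0.99, -0.01, -0.13], [0.13, 0.03, -0.99]]
redpot 256.8714294433594 152.5 18.69870948791504 xy 658.3795166015625 166.48101806640625 r 41.351051330566406
redlid 244.4236602783203 251.71755981445312 18.94476318359375 xy 442.75103759765625 194.47845458984375 r 41.90147018432617
bluelid 354.90521240234375 155.81753540039062 18.185937881469727 xy 662.3262329101562 -50.49595642089844 r 41.54562759399414
bluepot 379.3214416503906 256.9821472167969 19.585912704467773 xy 434.2337646484375 -98.11465454101562 r 40.6683349609375
redlid knob [442.63844781 193.48978394  38.        ]
bluelid knob [660.69907219 -49.95031479  38.        ]
drawer front-left top [ 468. -264.  188.] rear-left [ 750. -240.  248.]
toolbox front-left [728. 431.  79.]
(152, 300) [333. 402.   0.]
(620, 305) [ 337. -627.    0.]
(240, 124) [741. 218.   0.]
(480, 241) [ 473. -330.    0.]
(145, 124) [740. 443.   0.]
(445, 240) [ 474. -253.    0.]
```

Request:
send_rows([
  {"dx":1.5,"dy":-1.6,"hand":0.4},
  {"dx":4.5,"dy":-5,"hand":0.4},
  {"dx":7.5,"dy":-8.3,"hand":0.4},
  {"dx":10.5,"dy":-11.7,"hand":0.4},
  {"dx":13.5,"dy":-15,"hand":0.4},
  {"dx":16.5,"dy":-18.3,"hand":0.4},
  {"dx":19.5,"dy":-21.7,"hand":0.4},
  {"dx":22.5,"dy":-25,"hand":0.4},
  {"dx":25.5,"dy":-28.3,"hand":0.4},
  {"dx":28.6,"dy":-31.8,"hand":0.4},
])

```text
invalid input at $.series[0]: expected keys ax, ay, az, dx, dy, dz, hand
```

Request:
send_rows([
  {"ax":0,"ay":0,"az":0,"dx":1.5,"dy":-1.6,"dz":0,"hand":0.4},
  {"ax":0,"ay":0,"az":0,"dx":4.5,"dy":-5,"dz":0,"hand":0.4},
  {"ax":0,"ay":0,"az":0,"dx":7.5,"dy":-8.3,"dz":0,"hand":0.4},
  {"ax":0,"ay":0,"az":0,"dx":10.5,"dy":-11.7,"dz":0,"hand":0.4},
  {"ax":0,"ay":0,"az":0,"dx":13.5,"dy":-15,"dz":0,"hand":0.4},
  {"ax":0,"ay":0,"az":0,"dx":16.5,"dy":-18.3,"dz":0,"hand":0.4},
  {"ax":0,"ay":0,"az":0,"dx":19.5,"dy":-21.7,"dz":0,"hand":0.4},
  {"ax":0,"ay":0,"az":0,"dx":22.5,"dy":-25,"dz":0,"hand":0.4},
  {"ax":0,"ay":0,"az":0,"dx":25.5,"dy":-28.3,"dz":0,"hand":0.4},
  {"ax":0,"ay":0,"az":0,"dx":28.6,"dy":-31.8,"dz":0,"hand":0.4},
])

```text
clock: 1.1
eef_pos: [399.8, -178.3, 231.3]
tool_rot: [3.141, 0.0, 0.436]
force: [0.6, -0.0, -0.3]
width: 51.3
gripper_force: 0.0
```

Request:
send_rows([
  {"ax":0,"ay":0,"az":0,"dx":2,"dy":-3.2,"dz":0,"hand":0.4},
  {"ax":0,"ay":0,"az":0,"dx":4.4,"dy":-7.1,"dz":0,"hand":0.4},
  {"ax":0,"ay":0,"az":0,"dx":6.8,"dy":-11.1,"dz":0,"hand":0.4},
  {"ax":0,"ay":0,"az":0,"dx":9.2,"dy":-15,"dz":0,"hand":0.4},
  {"ax":0,"ay":0,"az":0,"dx":11.6,"dy":-18.9,"dz":1,"hand":0.4},
  {"ax":0,"ay":0,"az":0,"dx":14,"dy":-22.8,"dz":2.5,"hand":0.4},
  {"ax":0,"ay":0,"az":0,"dx":16.4,"dy":-26.7,"dz":4,"hand":0.4},
  {"ax":0,"ay":0,"az":0,"dx":18.5,"dy":-30.2,"dz":6,"hand":0.4},
  {"ax":0,"ay":0,"az":0,"dx":19.7,"dy":-32.1,"dz":8,"hand":0.4},
  {"ax":0,"ay":0,"az":0,"dx":19.7,"dy":-32.1,"dz":8,"hand":0.4},
])

```text
clock: 2.1
eef_pos: [440.7, 198.0, 149.0]
tool_rot: [-3.14, 0.003, 0.443]
force: [-0.6, -0.5, 0.4]
width: 51.4
gripper_force: 0.0
```

```bash
cat >> h.py <<'E'
def wray(im,u,v,z):
    K,R,t=[np.array(im[k],float) for k in('mtx','R','t')]
    a=(u-K[0,2])/K[0,0];b=(v-K[1,2])/K[1,1];r=np.hypot(a,b)+1e-9
    d=R.T@np.array([a/r*np.sin(r),b/r*np.sin(r),np.cos(r)]);c=-R.T@t
    return c+d*(z-c[2])/d[2]
def wpix(im,X):
    p=im['R']@np.array(X,float)+im['t'];th=np.arctan2(np.hypot(*p[:2]),p[2]);q=p[:2]/np.hypot(*p[:2])*th
    return im['mtx'][0,0]*q[0]+im['mtx'][0,2],im['mtx'][1,1]*q[1]+im['mtx'][1,2]
E
python3 - <<'E'
from h import *
im=get_image('wrist');save(im,'w1.png');np.savez('w1.npz',**im);print(wpix(im,[443,194,43]),wpix(im,[443,194,17]),read_state()['eef_pos'])
E
```

```text
(np.float64(332.58500597557884), np.float64(198.16522706557564)) (np.float64(332.130599610434), np.float64(190.10440777004337)) [441.11978174 195.41485901 150.00704658]
```

View pics/w1.png

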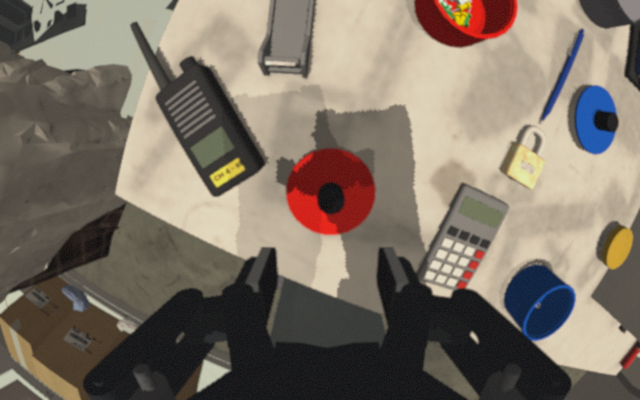

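The wrist view shows the red lid centred at about (331,192) with its knob at (331,198), which matches the prediction. The blue pot, blue lid and red pot are visible too, but far off axis. I'll refine the lid position.

```bash
cat >> h.py <<'E'
def masks(im):
    h=cv2.cvtColor(im['pixels'],cv2.COLOR_RGB2HSV)
    return ((((h[...,0]<8)|(h[...,0]>172))&(h[...,1]>150)&(h[...,2]>60)).astype(np.uint8),
     ((abs(h[...,0].astype(int)-108)<14)&(h[...,1]>130)&(h[...,2]>40)).astype(np.uint8))
def disc(im,col,X,rad,f=wray):
    """circle centre in world of colour blob near world point X at height X[2]"""
    m=masks(im)[col];c=tuple(int(round(a)) for a in wpix(im,X));w=np.zeros_like(m);cv2.circle(w,c,rad,1,-1)
    cs,_=cv2.findContours(m*w,cv2.RETR_EXTERNAL,cv2.CHAIN_APPROX_NONE)
    k=cv2.convexHull(max(cs,key=cv2.contourArea));P=np.array([f(im,*p[0],X[2]) for p in k])[:,:2].astype(np.float32)
    return cv2.minEnclosingCircle(P),cv2.fitEllipse(P)
E
python3 - <<'E'
from h import *
im=dict(np.load('w1.npz'));print(disc(im,0,[443,194,17],65),disc(im,0,[443,194,12],65))
E
```

```text
(((439.78485107421875, 194.76063537597656), 41.42649841308594), ((439.93072509765625, 194.52603149414062), (81.48316955566406, 82.75243377685547), 135.4503631591797)) (((438.547607421875, 194.1262664794922), 42.1814079284668), ((438.6963195800781, 193.88729858398438), (82.96793365478516, 84.26033020019531), 135.44979858398438))
```

Request:
send_rows([
  {"ax":0,"ay":0,"az":0,"dx":0,"dy":0.1,"dz":2.5,"hand":0.4},
  {"ax":0,"ay":0,"az":0,"dx":0,"dy":0.1,"dz":5.5,"hand":0.4},
  {"ax":0,"ay":0,"az":0,"dx":0,"dy":0.1,"dz":8.5,"hand":0.4},
  {"ax":0,"ay":0,"az":0,"dx":0,"dy":0.1,"dz":11,"hand":0.4},
  {"ax":0,"ay":0,"az":0,"dx":0,"dy":0.1,"dz":12.5,"hand":0.4},
  {"ax":0,"ay":0,"az":0,"dx":0,"dy":0.1,"dz":12.9,"hand":0.4},
  {"ax":0,"ay":0,"az":0,"dx":0,"dy":0.1,"dz":12.9,"hand":0.4},
  {"ax":0,"ay":0,"az":0,"dx":0,"dy":0.1,"dz":12.9,"hand":0.4},
])

```text
clock: 2.95
eef_pos: [443.6, 193.0, 23.4]
tool_rot: [3.141, -0.002, 0.436]
force: [-0.0, -0.4, 0.3]
width: 51.2
gripper_force: 0.0
```

Request:
send_rows([
  {"ax":0,"ay":0,"az":0,"dx":0,"dy":0,"dz":0,"hand":0.6},
  {"ax":0,"ay":0,"az":0,"dx":0,"dy":0,"dz":0,"hand":1},
  {"ax":0,"ay":0,"az":0,"dx":0,"dy":0,"dz":0,"hand":1},
  {"ax":0,"ay":0,"az":0,"dx":0,"dy":0,"dz":0,"hand":1},
  {"ax":0,"ay":0,"az":0,"dx":0,"dy":0,"dz":0,"hand":1},
  {"ax":0,"ay":0,"az":0,"dx":0,"dy":0,"dz":0,"hand":1},
])

```text
clock: 3.55
eef_pos: [443.4, 193.7, 23.4]
tool_rot: [3.141, -0.002, 0.437]
force: [-0.2, -1.0, 7.9]
width: 21.7
gripper_force: 58.6
```

Request:
send_rows([
  {"ax":0,"ay":0,"az":0,"dx":0,"dy":0,"dz":-0.3,"hand":1},
  {"ax":0,"ay":0,"az":0,"dx":0,"dy":0,"dz":-1,"hand":1},
  {"ax":0,"ay":0,"az":0,"dx":0,"dy":0,"dz":-2.5,"hand":1},
  {"ax":0,"ay":0,"az":0,"dx":0,"dy":0,"dz":-5,"hand":1},
  {"ax":0,"ay":0,"az":0,"dx":0,"dy":0,"dz":-7.5,"hand":1},
  {"ax":0,"ay":0,"az":0,"dx":0,"dy":0,"dz":-10,"hand":1},
  {"ax":0,"ay":0,"az":0,"dx":0,"dy":0,"dz":-12,"hand":1},
  {"ax":0,"ay":0,"az":0,"dx":0,"dy":0,"dz":-13,"hand":1},
  {"ax":0,"ay":0,"az":0,"dx":0,"dy":0,"dz":-13,"hand":1},
])

```text
clock: 4.45
eef_pos: [443.5, 193.8, 153.6]
tool_rot: [-3.142, -0.003, 0.437]
force: [0.8, 1.4, -2.1]
width: 21.7
gripper_force: 58.8
```

```bash
python3 - <<'E'
from h import *
s=read_state();print(s['eef_pos'],s['width'],s['force'])
im=get_image('wrist');save(im,'w2.png');np.savez('w2.npz',**im)
X=[658,166,60];print(wpix(im,X))
for z in(60,): print(disc(im,0,X,70))
im=get_image('scene');save(im,'s2.png');cv2.imwrite('pics/s2c.png',cv2.resize(cv2.cvtColor(im['pixels'][130:330,150:400],cv2.COLOR_RGB2BGR),None,fx=3,fy=3))
E
```

```text
[443.5050516  193.78192059 153.64808321] 21.661075617131228 [ 0.76455389  1.37870237 -2.06012049]
(np.float64(468.269518775806), np.float64(-9.071045979987815))
(((638.9925537109375, 164.9397430419922), 47.85913848876953), ((641.3053588867188, 166.7049102783203), (67.61302185058594, 97.9286880493164), 53.226470947265625))
```

View pics/w2.png

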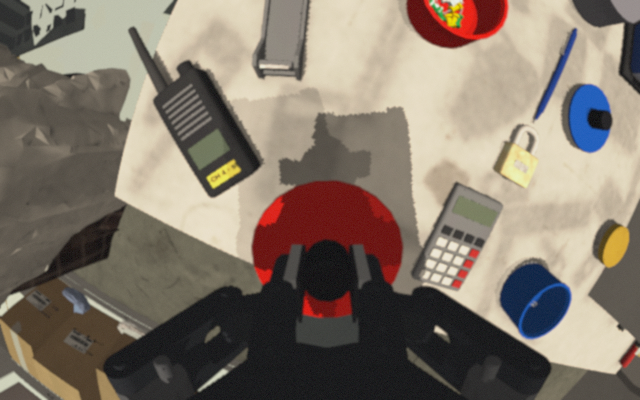

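View pics/s2c.png

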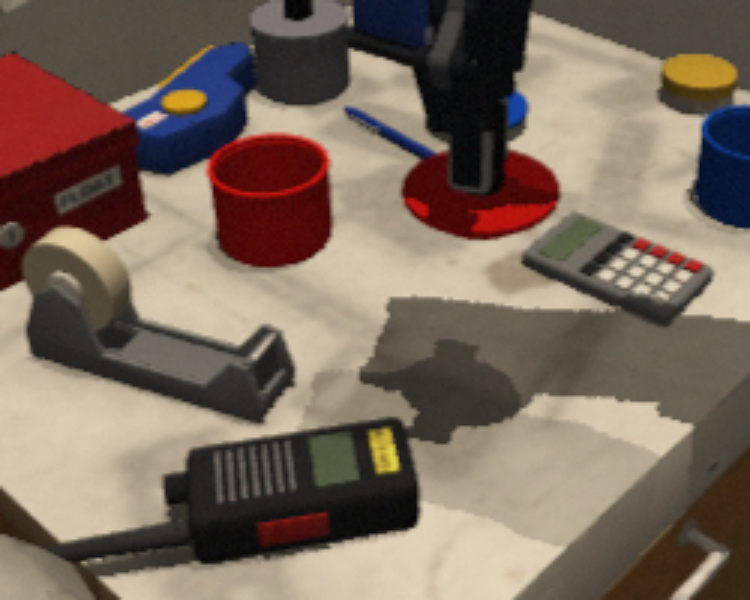

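The lid is held level, with the knob centred between the fingers at (327,270). I'll move towards the red pot and look from closer.

Request:
send_rows([
  {"ax":0,"ay":0,"az":0,"dx":0.6,"dy":0.7,"dz":0,"hand":1},
  {"ax":0,"ay":0,"az":0,"dx":2,"dy":2.4,"dz":0,"hand":1},
  {"ax":0,"ay":0,"az":0,"dx":4,"dy":4.7,"dz":0,"hand":1},
  {"ax":0,"ay":0,"az":0,"dx":6,"dy":7.1,"dz":0,"hand":1},
  {"ax":0,"ay":0,"az":0,"dx":8,"dy":9.4,"dz":0,"hand":1},
  {"ax":0,"ay":0,"az":0,"dx":9.4,"dy":11.1,"dz":0,"hand":1},
  {"ax":0,"ay":0,"az":0,"dx":10,"dy":11.8,"dz":0,"hand":1},
  {"ax":0,"ay":0,"az":0,"dx":10,"dy":11.8,"dz":0,"hand":1},
  {"ax":0,"ay":0,"az":0,"dx":10,"dy":11.8,"dz":0,"hand":1},
])

```text
clock: 5.45
eef_pos: [581.9, 129.4, 151.5]
tool_rot: [-3.14, 0.002, 0.437]
force: [-1.0, 0.3, -0.7]
width: 21.5
gripper_force: 58.8
```

```bash
python3 - <<'E'
from h import *
s=read_state();print(s['eef_pos'],s['tool_rot'],s['width'])
im=get_image('wrist');save(im,'w3.png');np.savez('w3.npz',**im)
X=[658,166,60];print(wpix(im,X),wpix(im,[658,166,0]));print(disc(im,0,X,75))
E
```

```text
[581.87612467 129.39998377 151.53151184] [-3.14039521e+00  2.20344810e-03  4.37496150e-01] 21.49635434365399
(np.float64(325.9098826606859), np.float64(95.15755147909319)) (np.float64(326.1733811869723), np.float64(98.00647698720375))
(((655.1380004882812, 165.9768829345703), 40.59376907348633), ((655.1743774414062, 166.1144561767578), (80.46804809570312, 80.72097778320312), 59.35779571533203))
```

View pics/w3.png

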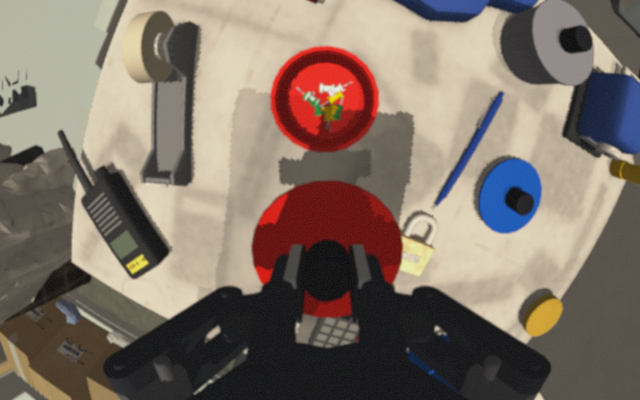

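The pot rim sits at (325,98) in the wrist view. I'll measure the held disc with the same camera so that calibration bias cancels.

```bash
python3 - <<'E'
from h import *
from scipy.optimize import least_squares
for f,tz in(('w2.npz',153.6),('w3.npz',151.5)):
    im=dict(np.load(f));m=masks(im)[0];w=np.zeros_like(m);w[160:282,225:430]=1
    cs,_=cv2.findContours(m*w,cv2.RETR_EXTERNAL,cv2.CHAIN_APPROX_NONE);k=cv2.convexHull(max(cs,key=cv2.contourArea))[:,0]
    k=k[k[:,1]<262]
    z=tz-23.4+17
    P=np.array([wray(im,*p,z)[:2] for p in k])
    for R in(42,None):
        r=least_squares(lambda q:np.hypot(*(P-q[:2]).T)-(R or q[2]),[P[:,0].mean(),P[:,1].mean(),42],loss='soft_l1').x;print(f,len(k),r)
E
```

```text
w2.npz 25 [440.28826634 192.42219137  42.        ]
w2.npz 25 [442.08064495 193.11083602  40.41323896]
w3.npz 26 [578.67737632 127.86109852  42.        ]
w3.npz 26 [580.42886153 128.72189397  40.39278466]
```

Request:
send_rows([
  {"ax":0,"ay":0,"az":0,"dx":0.5,"dy":0,"dz":0,"hand":1},
  {"ax":0,"ay":0,"az":0,"dx":2,"dy":-0.1,"dz":0,"hand":1},
  {"ax":0,"ay":0,"az":0,"dx":4,"dy":-0.1,"dz":0,"hand":1},
  {"ax":0,"ay":0,"az":0,"dx":6,"dy":-0.2,"dz":0,"hand":1},
  {"ax":0,"ay":0,"az":0,"dx":7.7,"dy":-0.2,"dz":1,"hand":1},
  {"ax":0,"ay":0,"az":0,"dx":8.4,"dy":-0.2,"dz":2.5,"hand":1},
  {"ax":0,"ay":0,"az":0,"dx":8.4,"dy":-0.2,"dz":4,"hand":1},
  {"ax":0,"ay":0,"az":0,"dx":8.4,"dy":-0.2,"dz":5,"hand":1},
  {"ax":0,"ay":0,"az":0,"dx":8.4,"dy":-0.2,"dz":5,"hand":1},
  {"ax":0,"ay":0,"az":0,"dx":8.4,"dy":-0.2,"dz":5,"hand":1},
])

```text
clock: 6.5
eef_pos: [658.0, 165.7, 102.1]
tool_rot: [-3.142, 0.001, 0.437]
force: [0.0, 0.5, -0.3]
width: 21.5
gripper_force: 58.8
```

```bash
python3 - <<'E'
from h import *
s=read_state();print(s['eef_pos'],s['tool_rot'],s['width'],s['force'])
im=get_image('scene');np.savez('s4.npz',**im);cv2.imwrite('pics/s4c.png',cv2.resize(cv2.cvtColor(im['pixels'][120:240,180:340],cv2.COLOR_RGB2BGR),None,fx=5,fy=5)[:600])
E
```

```text
[657.97628621 165.74706706 102.10852718] [-3.14157750e+00  1.01600493e-03  4.36525073e-01] 21.528431907141098 [ 0.0288816   0.54141464 -0.30261835]
```

View pics/s4c.png

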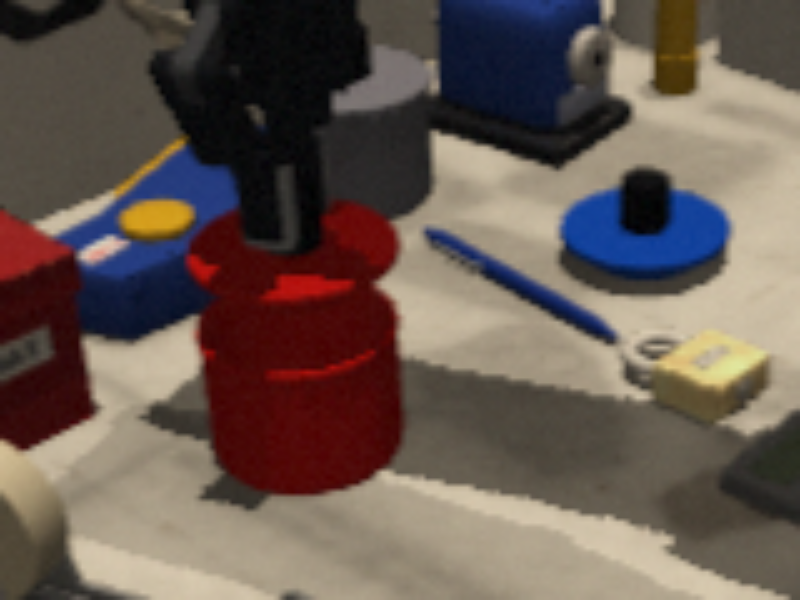

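The lid is centred above the pot: disc centre column is about 295 in the crop against about 297 expected from the pot's axis. Lowering now.

Request:
send_rows([
  {"ax":0,"ay":0,"az":0,"dx":0,"dy":0,"dz":0.5,"hand":1},
  {"ax":0,"ay":0,"az":0,"dx":0,"dy":0,"dz":1.1,"hand":1},
  {"ax":0,"ay":0,"az":0,"dx":0,"dy":0,"dz":1.6,"hand":1},
  {"ax":0,"ay":0,"az":0,"dx":0,"dy":0,"dz":2.0,"hand":1},
  {"ax":0,"ay":0,"az":0,"dx":0,"dy":0,"dz":2.3,"hand":1},
  {"ax":0,"ay":0,"az":0,"dx":0,"dy":0,"dz":2.6,"hand":1},
  {"ax":0,"ay":0,"az":0,"dx":0,"dy":0,"dz":2.8,"hand":1},
  {"ax":0,"ay":0,"az":0,"dx":0,"dy":0,"dz":2.8,"hand":1},
])

```text
clock: 7.35
eef_pos: [658.4, 166.2, 74.0]
tool_rot: [-3.142, 0.0, 0.437]
force: [-0.2, 0.3, -0.2]
width: 21.9
gripper_force: 58.8
```

Request:
send_rows([
  {"ax":0,"ay":0,"az":0,"dx":0,"dy":0,"dz":0.1,"hand":1},
  {"ax":0,"ay":0,"az":0,"dx":0,"dy":0,"dz":0.2,"hand":1},
  {"ax":0,"ay":0,"az":0,"dx":0,"dy":0,"dz":0.3,"hand":1},
  {"ax":0,"ay":0,"az":0,"dx":0,"dy":0,"dz":0.3,"hand":1},
])

```text
clock: 7.75
eef_pos: [658.7, 166.2, 71.6]
tool_rot: [3.142, -0.0, 0.437]
force: [0.3, 0.4, 1.3]
width: 21.5
gripper_force: 59.0
```

Request:
send_rows([
  {"ax":0,"ay":0,"az":0,"dx":0,"dy":0,"dz":0.05,"hand":0.8},
  {"ax":0,"ay":0,"az":0,"dx":0,"dy":0,"dz":0,"hand":0.6},
  {"ax":0,"ay":0,"az":0,"dx":0,"dy":0,"dz":0,"hand":0.4},
  {"ax":0,"ay":0,"az":0,"dx":0,"dy":0,"dz":0,"hand":0.4},
  {"ax":0,"ay":0,"az":0,"dx":0,"dy":0,"dz":0,"hand":0.4},
  {"ax":0,"ay":0,"az":0,"dx":0,"dy":0,"dz":-1,"hand":0.4},
  {"ax":0,"ay":0,"az":0,"dx":0,"dy":0,"dz":-3,"hand":0.4},
  {"ax":0,"ay":0,"az":0,"dx":0,"dy":0,"dz":-5.5,"hand":0.4},
  {"ax":0,"ay":0,"az":0,"dx":0,"dy":0,"dz":-7.8,"hand":0.4},
  {"ax":0,"ay":0,"az":0,"dx":0,"dy":0,"dz":-8,"hand":0.4},
])

```text
clock: 8.75
eef_pos: [661.0, 166.9, 155.6]
tool_rot: [3.141, -0.007, 0.437]
force: [0.4, 0.8, 0.0]
width: 51.2
gripper_force: 0.0
```

Request:
send_rows([
  {"ax":0,"ay":0,"az":0,"dx":-0.7,"dy":1.5,"dz":0,"hand":0.4},
  {"ax":0,"ay":0,"az":0,"dx":-2.3,"dy":5,"dz":0,"hand":0.4},
  {"ax":0,"ay":0,"az":0,"dx":-4,"dy":9,"dz":0,"hand":0.4},
  {"ax":0,"ay":0,"az":0,"dx":-5.9,"dy":13,"dz":0,"hand":0.4},
  {"ax":0,"ay":0,"az":0,"dx":-7.7,"dy":17,"dz":0,"hand":0.4},
  {"ax":0,"ay":0,"az":0,"dx":-8.9,"dy":19.7,"dz":0,"hand":0.4},
  {"ax":0,"ay":0,"az":0,"dx":-8.9,"dy":19.7,"dz":0,"hand":0.4},
  {"ax":0,"ay":0,"az":0,"dx":-8.9,"dy":19.7,"dz":0,"hand":0.4},
  {"ax":0,"ay":0,"az":0,"dx":-8.9,"dy":19.7,"dz":0,"hand":0.4},
])

```text
clock: 9.65
eef_pos: [660.6, -48.7, 150.5]
tool_rot: [-3.14, 0.001, 0.438]
force: [0.9, 0.2, -0.3]
width: 51.3
gripper_force: 0.0
```

```bash
python3 - <<'E'
from h import *
s=read_state();print(s['eef_pos'],s['tool_rot'])
im=get_image('wrist');save(im,'w5.png');np.savez('w5.npz',**im);X=[661.5,-50,17];print(wpix(im,X),disc(im,1,X,65))
im=get_image('scene');np.savez('s5.npz',**im);cv2.imwrite('pics/s5c.png',cv2.resize(cv2.cvtColor(im['pixels'][110:270,180:440],cv2.COLOR_RGB2BGR),None,fx=3,fy=3))
E
```

```text
[660.60844246 -48.68765379 150.52667628] [-3.13975881e+00  8.19657057e-04  4.38121676e-01]
(np.float64(328.8767499102202), np.float64(190.1131882183978)) (((660.0975341796875, -50.88251876831055), 40.870018005371094), ((660.0469360351562, -50.99930953979492), (80.76282501220703, 81.24219512939453), 141.93075561523438))
```

View pics/s5c.png

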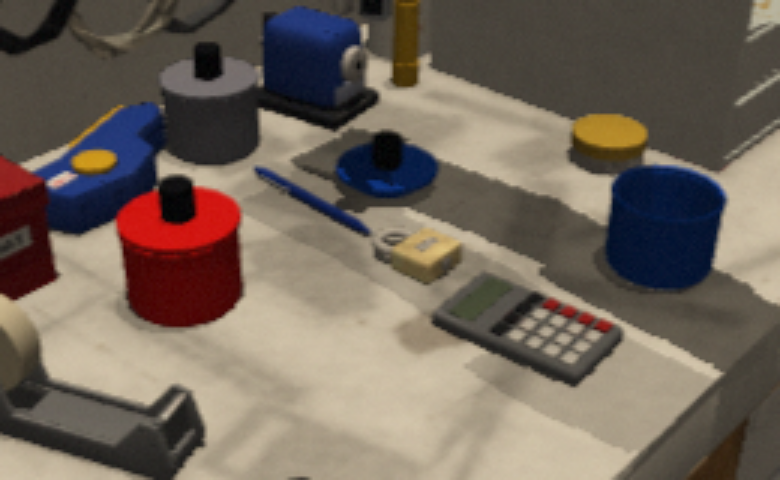

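The red lid sits flush and level on its pot (crop 180,220). Now down onto the blue lid.

Request:
send_rows([
  {"ax":0,"ay":0,"az":0,"dx":0,"dy":0.2,"dz":2.5,"hand":0.4},
  {"ax":0,"ay":0,"az":0,"dx":0,"dy":0.2,"dz":5.5,"hand":0.4},
  {"ax":0,"ay":0,"az":0,"dx":0,"dy":0.2,"dz":8.5,"hand":0.4},
  {"ax":0,"ay":0,"az":0,"dx":0,"dy":0.2,"dz":11,"hand":0.4},
  {"ax":0,"ay":0,"az":0,"dx":0,"dy":0.2,"dz":12.4,"hand":0.4},
  {"ax":0,"ay":0,"az":0,"dx":0,"dy":0.2,"dz":12.7,"hand":0.4},
  {"ax":0,"ay":0,"az":0,"dx":0,"dy":0.2,"dz":12.7,"hand":0.4},
  {"ax":0,"ay":0,"az":0,"dx":0,"dy":0.2,"dz":12.7,"hand":0.4},
])

```text
clock: 10.55
eef_pos: [663.3, -51.6, 25.8]
tool_rot: [3.14, -0.002, 0.437]
force: [-0.5, -1.1, -0.1]
width: 51.3
gripper_force: 0.0
```

Request:
send_rows([
  {"ax":0,"ay":0,"az":0,"dx":0,"dy":0,"dz":0,"hand":0.6},
  {"ax":0,"ay":0,"az":0,"dx":0,"dy":0,"dz":0,"hand":1},
  {"ax":0,"ay":0,"az":0,"dx":0,"dy":0,"dz":0,"hand":1},
  {"ax":0,"ay":0,"az":0,"dx":0,"dy":0,"dz":0,"hand":1},
  {"ax":0,"ay":0,"az":0,"dx":0,"dy":0,"dz":0,"hand":1},
  {"ax":0,"ay":0,"az":0,"dx":0,"dy":0,"dz":0,"hand":1},
])

```text
clock: 11.15
eef_pos: [663.0, -51.9, 25.8]
tool_rot: [3.141, -0.002, 0.437]
force: [-0.3, 0.8, 5.9]
width: 21.6
gripper_force: 58.8
```

Request:
send_rows([
  {"ax":0,"ay":0,"az":0,"dx":0,"dy":0,"dz":-0.3,"hand":1},
  {"ax":0,"ay":0,"az":0,"dx":0,"dy":0,"dz":-1,"hand":1},
  {"ax":0,"ay":0,"az":0,"dx":0,"dy":0,"dz":-2.5,"hand":1},
  {"ax":0,"ay":0,"az":0,"dx":0,"dy":0,"dz":-5,"hand":1},
  {"ax":0,"ay":0,"az":0,"dx":0,"dy":0,"dz":-7.5,"hand":1},
  {"ax":0,"ay":0,"az":0,"dx":0,"dy":0,"dz":-10,"hand":1},
  {"ax":0,"ay":0,"az":0,"dx":0,"dy":0,"dz":-12,"hand":1},
  {"ax":0,"ay":0,"az":0,"dx":0,"dy":0,"dz":-13,"hand":1},
  {"ax":0,"ay":0,"az":0,"dx":0,"dy":0,"dz":-13,"hand":1},
])

```text
clock: 12.05
eef_pos: [663.3, -51.9, 156.6]
tool_rot: [3.14, -0.003, 0.437]
force: [0.4, 0.2, -0.6]
width: 21.6
gripper_force: 58.8
```

Request:
send_rows([
  {"ax":0,"ay":0,"az":0,"dx":-1,"dy":-0.2,"dz":0,"hand":1},
  {"ax":0,"ay":0,"az":0,"dx":-3.5,"dy":-0.8,"dz":0,"hand":1},
  {"ax":0,"ay":0,"az":0,"dx":-7,"dy":-1.7,"dz":0,"hand":1},
  {"ax":0,"ay":0,"az":0,"dx":-11,"dy":-2.7,"dz":0,"hand":1},
  {"ax":0,"ay":0,"az":0,"dx":-15,"dy":-3.6,"dz":0,"hand":1},
  {"ax":0,"ay":0,"az":0,"dx":-18.5,"dy":-4.5,"dz":0,"hand":1},
  {"ax":0,"ay":0,"az":0,"dx":-21,"dy":-5.1,"dz":0,"hand":1},
  {"ax":0,"ay":0,"az":0,"dx":-22.3,"dy":-5.4,"dz":0,"hand":1},
  {"ax":0,"ay":0,"az":0,"dx":-22.6,"dy":-5.5,"dz":0,"hand":1},
  {"ax":0,"ay":0,"az":0,"dx":-22.6,"dy":-5.5,"dz":0,"hand":1},
])

```text
clock: 13.05
eef_pos: [433.3, -97.6, 153.9]
tool_rot: [-3.141, 0.001, 0.436]
force: [-0.2, -0.6, -1.2]
width: 21.6
gripper_force: 58.8
```

Request:
send_rows([
  {"ax":0,"ay":0,"az":0,"dx":0,"dy":0,"dz":1,"hand":1},
  {"ax":0,"ay":0,"az":0,"dx":0,"dy":0,"dz":2.5,"hand":1},
  {"ax":0,"ay":0,"az":0,"dx":0,"dy":0,"dz":4,"hand":1},
  {"ax":0,"ay":0,"az":0,"dx":0,"dy":0,"dz":5,"hand":1},
  {"ax":0,"ay":0,"az":0,"dx":0,"dy":0,"dz":5,"hand":1},
  {"ax":0,"ay":0,"az":0,"dx":0,"dy":0,"dz":5,"hand":1},
])

```text
clock: 13.65
eef_pos: [434.3, -97.3, 104.0]
tool_rot: [-3.141, 0.0, 0.437]
force: [0.3, 0.9, -0.5]
width: 21.7
gripper_force: 58.8
```

```bash
python3 - <<'E'
from h import *
s=read_state();print(s['eef_pos'],s['tool_rot'],s['width'],s['force'])
im=get_image('scene');np.savez('s6.npz',**im);cv2.imwrite('pics/s6c.png',cv2.resize(cv2.cvtColor(im['pixels'][110:230,330:490],cv2.COLOR_RGB2BGR),None,fx=5,fy=5))
E
```

```text
[434.27809052 -97.33547036 104.00691097] [-3.14122381e+00  3.13028625e-04  4.37187045e-01] 21.669290404752886 [ 0.25024681  0.94399057 -0.53643419]
```

View pics/s6c.png

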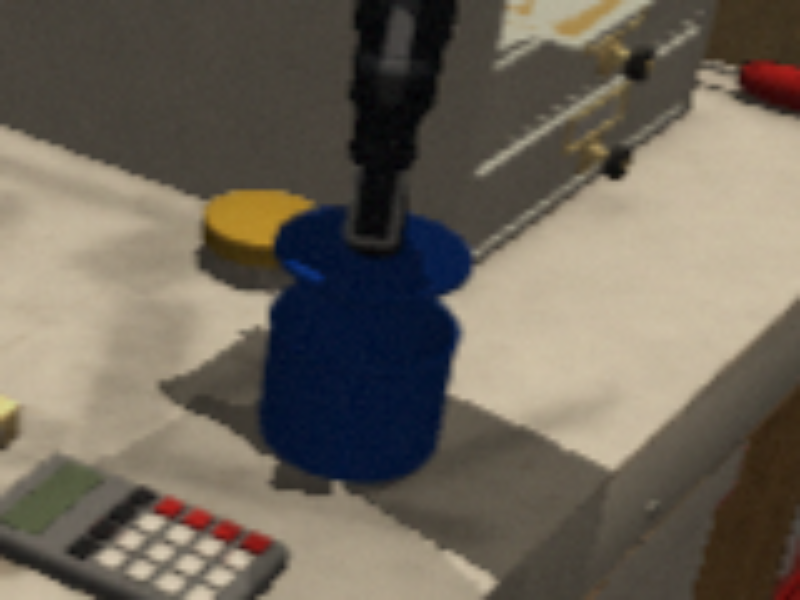

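The blue lid is centred over the pot: lid column is about 373 against about 372 expected from the pot's axis. Lowering.

Request:
send_rows([
  {"ax":0,"ay":0,"az":0,"dx":0,"dy":0,"dz":0.5,"hand":1},
  {"ax":0,"ay":0,"az":0,"dx":0,"dy":0,"dz":1.1,"hand":1},
  {"ax":0,"ay":0,"az":0,"dx":0,"dy":0,"dz":1.6,"hand":1},
  {"ax":0,"ay":0,"az":0,"dx":0,"dy":0,"dz":2.0,"hand":1},
  {"ax":0,"ay":0,"az":0,"dx":0,"dy":0,"dz":2.3,"hand":1},
  {"ax":0,"ay":0,"az":0,"dx":0,"dy":0,"dz":2.5,"hand":1},
  {"ax":0,"ay":0,"az":0,"dx":0,"dy":0,"dz":2.6,"hand":1},
  {"ax":0,"ay":0,"az":0,"dx":0,"dy":0,"dz":2.6,"hand":1},
])

```text
clock: 14.5
eef_pos: [434.0, -97.6, 78.2]
tool_rot: [-3.142, 0.0, 0.437]
force: [0.3, 0.5, -0.5]
width: 21.8
gripper_force: 58.8
```

Request:
send_rows([
  {"ax":0,"ay":0,"az":0,"dx":0,"dy":0,"dz":0.1,"hand":1},
  {"ax":0,"ay":0,"az":0,"dx":0,"dy":0,"dz":0.2,"hand":1},
  {"ax":0,"ay":0,"az":0,"dx":0,"dy":0,"dz":0.3,"hand":1},
  {"ax":0,"ay":0,"az":0,"dx":0,"dy":0,"dz":0.4,"hand":1},
  {"ax":0,"ay":0,"az":0,"dx":0,"dy":0,"dz":0.4,"hand":1},
])

```text
clock: 15.0
eef_pos: [434.0, -97.5, 74.2]
tool_rot: [-3.141, 0.0, 0.437]
force: [-0.2, -0.1, -1.9]
width: 21.7
gripper_force: 58.8
```

Request:
send_rows([
  {"ax":0,"ay":0,"az":0,"dx":0,"dy":0,"dz":0.05,"hand":1},
  {"ax":0,"ay":0,"az":0,"dx":0,"dy":0,"dz":0.05,"hand":0.8},
  {"ax":0,"ay":0,"az":0,"dx":0,"dy":0,"dz":0,"hand":0.6},
  {"ax":0,"ay":0,"az":0,"dx":0,"dy":0,"dz":0,"hand":0.4},
  {"ax":0,"ay":0,"az":0,"dx":0,"dy":0,"dz":0,"hand":0.4},
  {"ax":0,"ay":0,"az":0,"dx":0,"dy":0,"dz":-1,"hand":0.4},
  {"ax":0,"ay":0,"az":0,"dx":0,"dy":0,"dz":-3,"hand":0.4},
  {"ax":0,"ay":0,"az":0,"dx":0,"dy":0,"dz":-6,"hand":0.4},
  {"ax":0,"ay":0,"az":0,"dx":0,"dy":0,"dz":-10,"hand":0.4},
  {"ax":0,"ay":0,"az":0,"dx":0,"dy":0,"dz":-12,"hand":0.4},
])

```text
clock: 16.0
eef_pos: [435.1, -97.7, 197.7]
tool_rot: [3.139, -0.003, 0.437]
force: [0.7, -0.7, -1.2]
width: 51.3
gripper_force: 0.0
```

```bash
python3 - <<'E'
from h import *
s=read_state();print(s['eef_pos'],s['clock'])
im=get_image('scene');cv2.imwrite('pics/s7c.png',cv2.resize(cv2.cvtColor(im['pixels'][110:270,180:440],cv2.COLOR_RGB2BGR),None,fx=3,fy=3))
E
```

```text
[435.12393991 -97.71592364 197.66099288] 16.0
```

View pics/s7c.png

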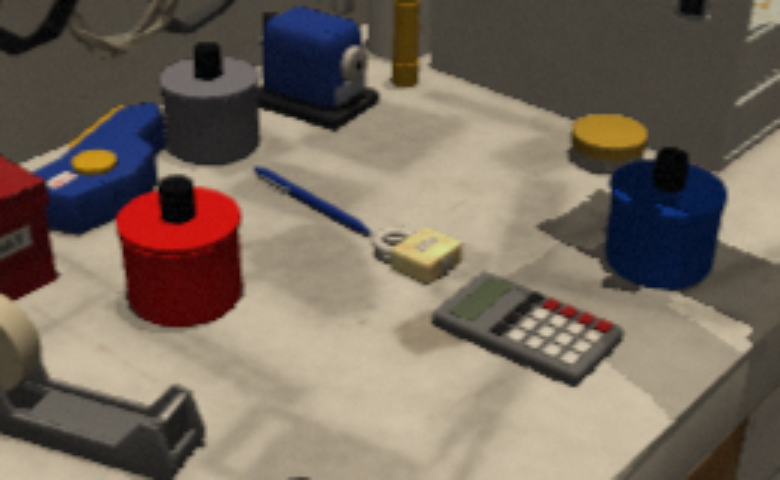

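Both lids sit flush and level, red at (180,220) and blue at (667,187), and both pots are upright and in place. Handing in.

```bash
python3 -c "from cell import finish_job;print(finish_job())"
```

```text
the job is handed in; nothing more can be done
None
```

The red lid is on the red pot and the blue lid is on the blue pot, both flush and level in the last picture, with the pots upright where they stood; I handed the job in at about 16 s.

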